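# Push a deep-well plate into the corner stop

## Task

Push the deep-well plate (the low rectangular block with a grid of square wells) along the bench into the corner of the L-shaped metal stop, so that its far long side lies flat against the long rail and its right end against the short rail. Only push it with the fingers: do not lift or tip it, leave the two bottles and the beaker where they stand, and let go of everything at the end.

Things in the scene. Friction and masses are not known exactly. Their poses are not given: they have to be found in the camera images.
- plate: Grey plastic deep-well plate, loose, 0.14 to 0.28 kg: a rectangular block 86 (x) x 128 (y) x 44 mm high with upright sides and a grid of 8 x 12 square wells in its top. Origin: centre of the underside. Its +x long side faces roughly the long rail, its -y (right) end the short rail, up to 20 degrees askew, and it starts 4 to 8 cm short of its seat both ways (nearer the robot and to the left).
- stop: L-shaped steel corner stop, fixed, turned up to 12 degrees. Upright rails 30 mm high, 6 mm thick: long back rail (180 mm), short right rail (90 mm); feet only on the outer sides. Origin: inside corner at bench height; x points away from the robot, square to the long rail, y left along it. Inner faces: long rail x = 0, y 0 to 180 mm; short rail y = 0, x -90 to 0 mm.
- stop_seat (a point): Point on the bench where the centre of the plate lies when the plate touches both rails: 43 mm before the long rail and 64 mm left of the short rail; axes as those of the stop.
- bottle_a: Reagent bottle with a white cap, loose, 44 mm diameter, 92 mm high, to the right of the corner stop or of its open front; not to be disturbed. Origin: centre of the underside.
- bottle_b: Brown reagent bottle with a black cap, loose, 50 mm diameter, 107 mm high, likewise to the right of the stop or of its open front; not to be disturbed. Origin: centre of the underside.
- glass_beaker: Empty glass beaker, loose, 52 mm diameter, 67 mm high, to the left of the plate; not to be disturbed. Origin: centre of the underside.
There are look-alikes about, which are no part of the job. Of the things shaped like the plate, the grey one is meant.

How it is judged:
At the end, for the whole second after the job is handed in: The plate stands flat and at rest on the bench in the corner, within 4 mm of touching each rail and within 0.04 rad (about 2 degrees) of square with them; the bottles and the beaker stand within 20 mm of where they were (x of plate in the frame of stop_seat between -0.004 and 0.004 m and y of plate in the frame of stop_seat between -0.004 and 0.004 m and angle between the x axis of plate and the x axis of stop_seat, either way round below 0.04 rad and height (world z) of plate below 0.004 m and angle between plate's own z axis and vertical below 0.04 rad and linear speed of plate below 0.01 m/s and distance of each of bottle_a, bottle_b, glass_beaker from where it was at the start of the episode below 0.02 m and angle between each of bottle_a, bottle_b, glass_beaker's own z axis and vertical below 0.1 rad).
It fails at once if the plate is lifted more than 10 mm off the bench (height (world z) of plate above 0.01 m).
It fails at once if the plate is tipped more than 0.2 rad (angle between plate's own z axis and vertical above 0.2 rad).
It fails at once if a bottle or the beaker is moved more than 20 mm or tipped (distance of any of bottle_a, bottle_b, glass_beaker from where it was at the start of the episode above 0.02 m or angle between any of bottle_a, bottle_b, glass_beaker's own z axis and vertical above 0.2 rad).
It also fails if it takes over 64 s, if anything falls off the work surface, if the arm or the gripper's body presses on something with over 40 N, if the wrist force passes 120 N, or if a joint passes its speed limit or range.

## Robot

A 7-joint arm with a two-finger parallel gripper is mounted at the origin on a cart in front of the work surface, level with it; the furniture and walls round the work are solid. World frame = base frame: x ahead of the robot, y to its left, z up, the work surface at z = 0. Lengths are in m, angles in rad, forces in N, time in s.
With the tool pointing down it reaches from about 0.35 to 0.9 m from the base axis. Payload 19.9 kg.
Tool frame: the origin (TCP) lies at the centre of the arm's flange, where the gripper is bolted on; the fingertips stand 173 mm ahead of it and the grasp point (between the pads) lies 155 mm ahead of it (bot.nose_length is the distance from the TCP to the fingertips, in m); z points along the fingers, y is the line along which they close (so a half turn about z gives the same grasp; the last joint's range is limited). The gripper opens to 85 mm and grips with 20 to 120 N. Pads are 22 mm wide; open, the fingers measure 114 mm over their backs; the gripper's body (76 mm by 85 mm) begins 54 mm behind the grasp point. The pads swing forward as they close: fully open they stand 13 mm farther back than shut.
Start: joints at [1.075, 0.417, -0.01, 1.614, 0.005, 1.111, -0.053], TCP at [0.275, -0.561, 0.405] pointing down, gripper open.
Joint ranges: [-2.81, 2.81], [-0.39, 2.02], [-1.27, 1.25], [0.06, 2.57], [-1.19, 4.33], [0.19, 2], [-2.82, 2.82]. Speed limits (rad/s): [1.89, 1.89, 2.39, 2.39, 3.01, 3.01, 3.01].

## Interface

Orientations are given as a unit quaternion [w, x, y, z].
In Python, from station import bot gives the robot as it stands.
- The arm moves only by the shell command python3 -m inch 'ROWS'. ROWS is JSON, one flat list of numbers, 7 for each row, row after row: the turn, a rotation vector about the tool's x, y, z each as a share of 180 degrees, from -1 to 1, then the shift along the tool's x, y, z each as a share of 400 mm, from -1 to 1, then the opening, from -1 (shut) to 1 (fully open). In form: [wx, wy, wz, dx, dy, dz, claw, wx, wy, wz, dx, dy, dz, claw, ...]. A call has 1 to 5 rows; each row shifts and turns the commanded pose from where the row before left it, along the tool's axes as they then stand; what a row does not reach is not made up. A row lasts 1/12 s, in which the tool goes at most 41.7 mm and 7.16 degrees, less where a joint would pass 70% of its speed; a pose out of reach is approached as far as the arm can. A call with a number of a shift or a turn outside -1 to 1 is refused whole. A call with a gripper value outside its range is refused whole. The fingers move at their own pace and stop on an object; the grip force is fixed at half the most. Time passes only in rows, so rows that do not move let the fingers close. It gives the time, the measured TCP pose, the force, the opening and the grip force at its end, in the units of the state.
- bot.read_state(): the state, without advancing time (a new reading comes with each control period).
- bot.capture(name): name is "scene" or "side" or "wrist"; returns (picture, depth): 420x560x3 uint8, red, green, blue; 420x560 float32, m along the optical axis (not along the pixel's ray), 0 where there is no reading.
- bot.camera_info(name): a dict with "fx", "fy", "cx", "cy" (pixels), "k1" (the pictures are not rectified: a ray, as slopes to the right and down, at radius r is drawn at 1 + k1 r^2 times it, then the intrinsics apply), "cam_to_world" (4x4, takes a point from camera to world coordinates). Camera axes: x right, y up, looking along -z (the intrinsics and any distortion apply to the point x, -y, -z); pixel columns grow to the right and rows downward; lengths in m; the calibration is good to about 2 mm. A picture is of the moment at which its call begins: read the wrist's pose just before it. camera_info takes no time and is no camera call; for the wrist camera it gives the pose at the moment of the call.
- bot.hand_in(): hands the job in; it is judged then, once.
The state is a dict: "t": time; "q": joint angles; "qd": joint speeds; "joint_efforts": joint torques, N m; "ee_pos": TCP position; "tool_rot": TCP orientation; "ft_force": force on the tool from outside, world axes, zero at the start; "ft_torque": the same for the moment, N m; "finger_gap": finger opening in m; "grip_force": force on a finger pad.
Only numpy, scipy, OpenCV 4.12 (cv2) and the standard library are available. Lean on these libraries where they do the work, as an engineer would, in place of code of your own. Each camera call takes 0.05 s, during which the arm holds its last target. There are 200 camera calls.

## Working session

There is one attempt and no reset: what is moved stays moved. The work goes in short steps, Python scripts to look and compute and a shell command to move; the robot and the scene stay as the last step left them, time stands still between calls to the robot, and variables do not carry over. Pictures are saved under pics/ and viewed, at most 10 in all, crops included, and the job is handed in when it is done.

```bash
mkdir -p pics; ls; python3 - <<'E'
from station import bot
import cv2,numpy as np
s=bot.read_state();print(s['t'],s['ee_pos'],s['tool_rot'],s['finger_gap'])
for n in("scene","side"):
    im,d=bot.capture(n);cv2.imwrite(f"pics/{n}.png",im[:,:,::-1]);np.savez(f"pics/{n}.npz",im=im,d=d)
    c=bot.camera_info(n);print(n,{k:np.round(v,3).tolist() for k,v in c.items() if k!='name'})
a=cv2.imread("pics/scene.png");b=cv2.imread("pics/side.png")
E
```

```text
pics
0.0 [ 0.27452015 -0.56133424  0.40406058] [-5.75459060e-04  9.74250555e-01  2.25467268e-01 -1.89906346e-04] 0.08538181721841223
scene {'fx': 536.995, 'fy': 536.995, 'cx': 281.927, 'cy': 211.668, 'k1': 0.013, 'cam_to_world': [[-0.758, 0.277, -0.59, -0.106], [-0.652, -0.328, 0.684, 0.633], [-0.004, 0.903, 0.429, 0.506], [0.0, 0.0, 0.0, 1.0]]}
side {'fx': 533.515, 'fy': 533.515, 'cx': 280.163, 'cy': 207.129, 'k1': 0.054, 'cam_to_world': [[-0.974, 0.1, -0.204, 0.305], [-0.226, -0.337, 0.914, 1.038], [0.022, 0.936, 0.351, 0.493], [0.0, 0.0, 0.0, 1.0]]}
```

View pics/scene.png

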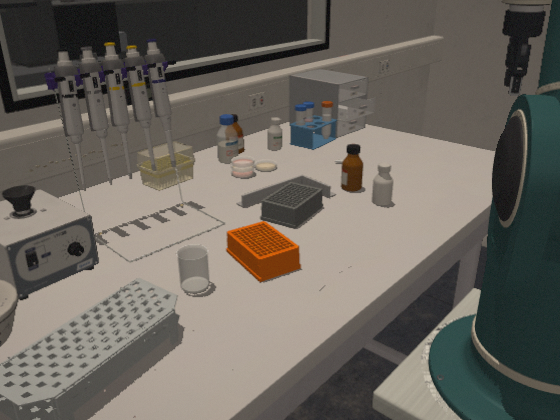

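View pics/side.png

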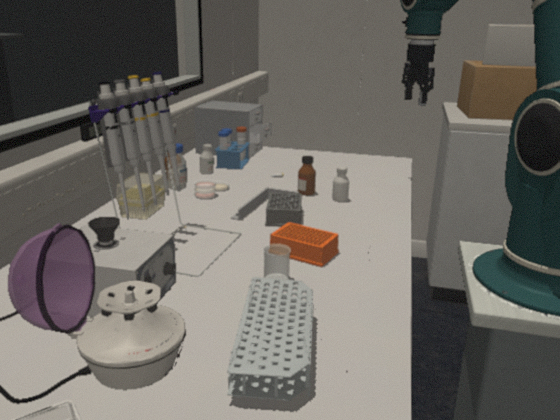

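Scene view: candidates for the plate are the grey deep-well block at (293,203), the orange one at (262,250), and the large perforated rack at (95,345). The grey one is meant. The stop is behind it at (290,188), the bottles at (352,168) and (382,185), the beaker at (194,270).

```bash
cat > h.py <<'E'
import numpy as np,cv2
def slopes(c,uv):
    K=np.array([[c['fx'],0,c['cx']],[0,c['fy'],c['cy']],[0,0,1]],float)
    return cv2.undistortPoints(np.float64(uv).reshape(-1,1,2),K,np.array([c['k1'],0,0,0,0.])).reshape(-1,2)
def cloud(c,d):
    v,u=np.mgrid[:d.shape[0],:d.shape[1]]
    s=slopes(c,np.stack([u.ravel(),v.ravel()],1)); z=d.ravel().astype(float)
    p=np.stack([s[:,0]*z,-s[:,1]*z,-z],1); M=np.array(c['cam_to_world'])
    return (p@M[:3,:3].T+M[:3,3]).reshape(*d.shape,3)
def onplane(c,uv,h):
    s=slopes(c,uv);M=np.array(c['cam_to_world']);r=np.c_[s[:,0],-s[:,1],-np.ones(len(s))]@M[:3,:3].T
    return M[:3,3]+r*((h-M[2,3])/r[:,2])[:,None]
E
python3 - <<'E'
from station import bot
from h import *
z=np.load("pics/scene.npz");c=bot.camera_info("scene");P=cloud(c,z['d']);im=z['im']
for n,(u,v) in dict(grey=(293,203),orange=(262,245),brown=(353,152),brownb=(352,175),white=(383,168),whiteb=(382,190),beak=(194,272),railL=(255,194),railR=(310,180)).items(): print(n,P[v,u].round(3))
cr=cv2.resize(im[130:310,160:420],None,fx=3,fy=3,interpolation=cv2.INTER_CUBIC);cv2.imwrite("pics/crop.png",cr[:,:,::-1])
# height-based blobs (0.03..0.05)
for lo,hi,nm in((.036,.05,'plate'),(.055,.12,'tall'),(.02,.034,'rail')):
    m=((P[...,2]>lo)&(P[...,2]<hi)&(z['d']>0)&(P[...,0]>.3)&(P[...,0]<.95)&(P[...,1]>-.4)&(P[...,1]<.35)).astype(np.uint8)
    n,l,st,ce=cv2.connectedComponentsWithStats(m)
    for i in range(1,n):
        if st[i,4]>40:
            q=P[l==i][:,:2];r=cv2.minAreaRect(q.astype(np.float32));print(nm,ce[i].round(),st[i,4],np.round(r[0],3),np.round(r[1],3),round(r[2],1))
E
```

```text
grey [ 0.54  -0.151  0.043]
orange [0.468 0.022 0.043]
brown [ 0.539 -0.367  0.098]
brownb [ 0.538 -0.366  0.041]
white [ 0.443 -0.341  0.089]
whiteb [ 0.44  -0.338  0.039]
beak [0.491 0.161 0.043]
railL [ 0.667 -0.169  0.022]
railR [ 0.618 -0.309  0.025]
plate [227. 148.] 100 [ 0.903 -0.313] [0.054 0.028] 50.1
plate [242. 160.] 181 [ 0.812 -0.278] [0.057 0.057] 36.2
plate [185. 166.] 85 [ 0.885 -0.151] [0.011 0.063] 3.2
plate [158. 172.] 167 [ 0.902 -0.075] [0.085 0.047] 40.4
plate [351. 174.] 117 [ 0.542 -0.368] [0.048 0.026] 34.1
plate [291. 197.] 1106 [ 0.569 -0.181] [0.086 0.128] 9.4
plate [382. 188.] 116 [ 0.444 -0.345] [0.044 0.024] 32.4
plate [262. 242.] 1783 [0.484 0.008] [0.085 0.129] 73.3
plate [ 58. 264.] 533 [0.684 0.284] [0.007 0.132] 0.4
plate [192. 257.] 77 [0.528 0.134] [0.034 0.01 ] 57.6
plate [193. 270.] 215 [0.499 0.156] [0.048 0.026] 52.0
plate [149. 335.] 433 [0.416 0.302] [0.007 0.098] 8.5
tall [228. 132.] 527 [ 0.917 -0.348] [0.051 0.11 ] 10.8
tall [166. 157.] 937 [ 0.863 -0.096] [0.131 0.224] 64.5
tall [352. 158.] 418 [ 0.545 -0.375] [0.046 0.041] 66.6
tall [383. 174.] 292 [ 0.448 -0.35 ] [0.035 0.038] 77.0
tall [ 46. 229.] 4892 [0.761 0.284] [0.193 0.132] 0.4
tall [192. 254.] 432 [0.51  0.147] [0.051 0.055] 34.1
tall [132. 308.] 2160 [0.47  0.295] [0.109 0.122] 6.9
rail [227. 154.] 98 [ 0.905 -0.312] [0.055 0.031] 43.1
rail [242. 167.] 124 [ 0.802 -0.267] [0.057 0.029] 48.1
rail [167. 176.] 251 [ 0.894 -0.107] [0.125 0.057] 60.6
rail [285. 186.] 470 [ 0.646 -0.239] [0.208 0.083] 56.1
rail [351. 181.] 114 [ 0.541 -0.369] [0.048 0.025] 39.1
rail [381. 194.] 116 [ 0.444 -0.344] [0.043 0.023] 30.2
rail [290. 210.] 361 [ 0.538 -0.167] [0.146 0.071] 65.5
rail [263. 259.] 490 [0.474 0.041] [0.148 0.07 ] 16.5
rail [ 61. 271.] 556 [0.685 0.284] [0.131 0.008] 90.0
rail [194. 279.] 213 [0.499 0.155] [0.049 0.026] 53.7
rail [152. 343.] 460 [0.417 0.293] [0.016 0.115] 17.0
```

View pics/crop.png

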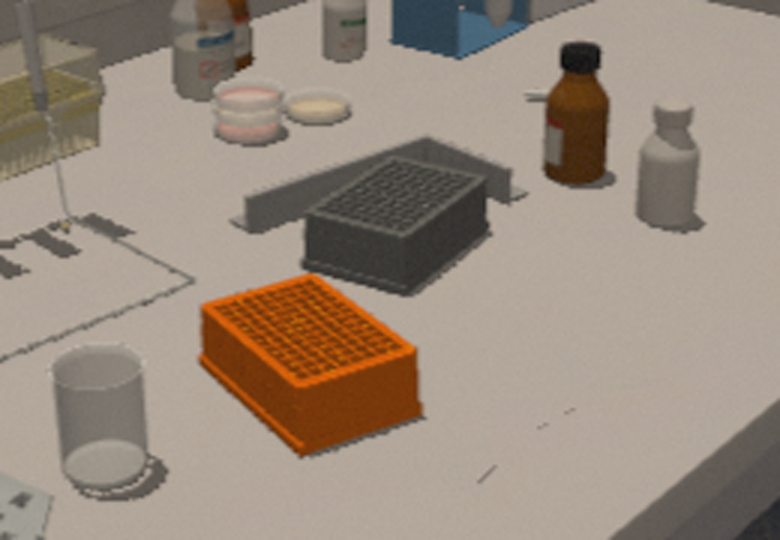

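```bash
cat >> h.py <<'E'
def ransac(q,tol=.002,n=600):
    g=np.random.default_rng(0);best=None
    for _ in range(n):
        a,b=q[g.choice(len(q),2,replace=False)];t=b-a;L=np.hypot(*t)
        if L<.03: continue
        m=abs((q-a)@[-t[1],t[0]])/L<tol
        if best is None or m.sum()>best.sum():best=m
    return best
E
python3 - <<'E'
from station import bot
from h import *
for n in("scene","side"):
    z=np.load(f"pics/{n}.npz");c=bot.camera_info(n);P=cloud(c,z['d'])
    m=(P[...,2]>.008)&(P[...,2]<.027)&(P[...,0]>.5)&(P[...,0]<.75)&(P[...,1]>-.345)&(P[...,1]<-.05)
    q=P[m][:,:2];ln=[]
    for k in range(4):
        b=ransac(q);s=q[b];v=cv2.fitLine(s.astype(np.float32),cv2.DIST_HUBER,0,.001,.001).ravel();d=v[:2];pr=(s-v[2:])@d
        print(n,b.sum(),'dir',np.degrees(np.arctan2(d[1],d[0])).round(1),'ends',(v[2:]+d*pr.min()).round(4),(v[2:]+d*pr.max()).round(4));q=q[~b]
    m=(P[...,2]>.038)&(P[...,2]<.05)&(P[...,0]>.48)&(P[...,0]<.65)&(P[...,1]>-.29)&(P[...,1]<-.09)
    print(cv2.minAreaRect(P[m][:,:2].astype(np.float32)), P[m][:,2].mean())
E
```

```text
scene 244 dir 82.3 ends [ 0.6456 -0.3115] [ 0.6702 -0.1308]
scene 229 dir -80.5 ends [ 0.519  -0.1278] [ 0.5394 -0.2498]
scene 206 dir 9.5 ends [ 0.5216 -0.1279] [ 0.5989 -0.115 ]
scene 121 dir -6.9 ends [ 0.5547 -0.2986] [ 0.648  -0.3099]
((0.5688410997390747, -0.1806202232837677), (0.08586626499891281, 0.1282137930393219), 9.42735481262207) 0.043616857027452265
side 191 dir 82.2 ends [ 0.6428 -0.3137] [ 0.6679 -0.13  ]
side 135 dir 9.0 ends [ 0.5169 -0.1285] [ 0.5975 -0.1157]
side 74 dir 8.7 ends [ 0.5162 -0.1253] [ 0.5967 -0.113 ]
side 40 dir -5.1 ends [ 0.556  -0.3005] [ 0.6462 -0.3084]
((0.5666842460632324, -0.18092043697834015), (0.0827413871884346, 0.12955017387866974), 9.12607192993164) 0.04168215418616584
```

The crop confirms the grey plate and both inner rail faces. Next I turn the tool 16.6° to match the plate's yaw and move over the standoff at its near side.

```bash
cat > goto.py <<'E'
# usage: goto.py x y z yaw_deg : remaining turn and shifts (shares) along the tool axes, turn done first
import sys,numpy as np
from station import bot
from scipy.spatial.transform import Rotation as R
x,y,z,yaw=map(float,sys.argv[1:5]);s=bot.read_state()
r=R.from_quat(s['tool_rot'],scalar_first=True);a=np.radians(yaw)
T=np.array([[np.cos(a),np.sin(a),0],[np.sin(a),-np.cos(a),0],[0,0,-1]])
w=(r.inv()*R.from_matrix(T)).as_rotvec();d=np.array([x,y,z])-s['ee_pos']
print('t',round(s['t'],2),'pos',s['ee_pos'].round(4),'f',s['ft_force'].round(1),'gap',round(s['finger_gap'],4),'tilt/yaw left deg',np.degrees(w).round(2),'turn share',(w/np.pi).round(4),'shift share',(T.T@d/.4).round(4))
E
python3 -m inch '[0,0,0.0307,0,0,0,1, 0,0,0.0307,0,0,0,1, 0,0,0.0307,0,0,0,1]'
python3 -m inch '[0,0,0,0.05,-0.058,0,1, 0,0,0,0.05,-0.058,0,1, 0,0,0,0.05,-0.058,0,1, 0,0,0,0.05,-0.058,0,1, 0,0,0,0.05,-0.058,0,1]'
python3 -m inch '[0,0,0,0.05,-0.058,0,1, 0,0,0,0.05,-0.058,0,1, 0,0,0,0.05,-0.058,0,1, 0,0,0,0.05,-0.058,0,1, 0,0,0,0.05,-0.058,0,1]'
python3 -m inch '[0,0,0,0.05,-0.058,0,1, 0,0,0,0.05,-0.058,0,1, 0,0,0,0.05,-0.058,0,1, 0,0,0,0.05,-0.058,0,1, 0,0,0,0,0,0,1]'
python3 goto.py .5 -.192 .178 9.4
python3 - <<'E'
from station import bot
from h import *
c=bot.camera_info("wrist");im,d=bot.capture("wrist");cv2.imwrite("pics/w1.png",im[:,:,::-1]);np.savez("pics/w1.npz",im=im,d=d)
print(np.round(c['cam_to_world'],3))
E
```

```text
t: 0.35
ee_pos: [0.2745, -0.5614, 0.4043]
tool_rot: [-0.0, 0.997, 0.08, -0.0]
ft_force: [0.6, 0.0, 0.6]
finger_gap: 0.0857
grip_force: 0.0
t: 0.77
ee_pos: [0.3546, -0.4292, 0.4044]
tool_rot: [-0.0, 0.997, 0.083, -0.0]
ft_force: [1.3, 0.8, -0.7]
finger_gap: 0.0851
grip_force: 0.0
t: 1.18
ee_pos: [0.4341, -0.2982, 0.4046]
tool_rot: [-0.0, 0.997, 0.083, -0.0]
ft_force: [-0.0, -0.5, 0.5]
finger_gap: 0.0853
grip_force: 0.0
t: 1.6
ee_pos: [0.4997, -0.1897, 0.4045]
tool_rot: [-0.001, 0.996, 0.086, 0.0]
ft_force: [-0.5, 1.0, -0.3]
finger_gap: 0.0854
grip_force: 0.0
t 1.6 pos [ 0.4997 -0.1897  0.4045] f [-0.5  1.  -0.3] gap 0.0854 tilt/yaw left deg [-0.1  -0.05  0.47] turn share [-0.0006 -0.0003  0.0026] shift share [-1.000e-04  5.800e-03  5.663e-01]
[[ 0.17   0.942  0.289  0.574]
 [-0.985  0.163  0.05  -0.177]
 [-0.    -0.293  0.956  0.374]
 [ 0.     0.     0.     1.   ]]
```

View pics/w1.png

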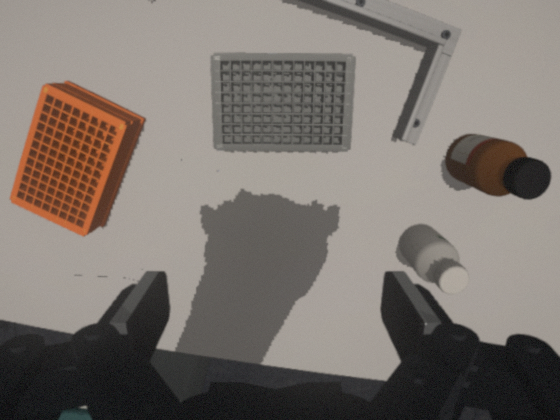

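The wrist view shows the grey plate at (283,102), the orange one at (75,157), the inside corner of the rails near (428,48), and the bottles at (495,165) and (430,255). I measure again from here, then go down.

```bash
cat > meas.py <<'E'
# plate top rectangle (depth) and rail tops from the wrist view; pose of plate in the seat frame
from station import bot
from h import *
def meas(P,tag):
    X,Y,Z=P[...,0],P[...,1],P[...,2]
    m=((Z>.038)&(Z<.05)&(X>.47)&(X<.70)&(Y>-.33)&(Y<-.08)).astype(np.uint8)
    n,l,st,_=cv2.connectedComponentsWithStats(m);i=1+st[1:,4].argmax()
    r=cv2.minAreaRect(P[l==i][:,:2].astype(np.float32));a=r[2] if r[1][0]<r[1][1] else r[2]-90
    C=np.array([.6456,-.310]);th=np.radians(-7.7);ex=np.array([np.cos(th),np.sin(th)]);ey=np.array([-ex[1],ex[0]])
    s=C-.043*ex+.064*ey;d=np.array(r[0])-s
    print(tag,'plate',np.round(r[0],4),'size',np.round(r[1],4),'yaw',round(a,2),'z',round(float(Z[l==i].mean()),4),'| seat frame mm',(1e3*d@ex).round(1),(1e3*d@ey).round(1),'deg',round(a+7.7,1))
if __name__=="__main__":
    import sys
    for n in sys.argv[1:]:
        c=bot.camera_info(n);im,d=bot.capture(n);meas(cloud(c,d),n);cv2.imwrite(f"pics/{n}_{bot.read_state()['t']:.1f}.png",im[:,:,::-1])
E
python3 - <<'E'
from station import bot
from h import *
from meas import meas
c=bot.camera_info("wrist");P=cloud(c,np.load("pics/w1.npz")['d']);meas(P,'w')
m=(P[...,2]>.026)&(P[...,2]<.035)&(P[...,0]>.54)&(P[...,1]>-.345)
m&=~((P[...,0]<.635)&(P[...,1]>-.26))
q=P[m][:,:2]
for k in range(2):
    b=ransac(q,.0035);s=q[b];r=cv2.minAreaRect(s.astype(np.float32));print(len(s),np.round(r[0],4),np.round(r[1],4),r[2]);print(cv2.boxPoints(r).round(4).tolist());q=q[~b]
E
python3 -m inch '[0,0,0.0026,0,0.006,0.08,1, 0,0,0,0,0,0.08,1, 0,0,0,0,0,0.08,1, 0,0,0,0,0,0.08,1, 0,0,0,0,0,0.08,1]'
python3 -m inch '[0,0,0,0,0,0.08,1, 0,0,0,0,0,0.056,1, 0,0,0,0,0,0.03,1,0,0,0,0,0,0,1]'
python3 goto.py .5 -.192 .178 9.4
```

```text
w plate [ 0.5667 -0.1878] size [0.0834 0.1238] yaw 9.68 z 0.0435 | seat frame mm -51.5 46.5 deg 17.4
957 [ 0.6526 -0.2634] [0.1169 0.0066] 82.09870147705078
[[0.6413000226020813, -0.3208000063896179], [0.6478999853134155, -0.32179999351501465], [0.6639000177383423, -0.20600000023841858], [0.6574000120162964, -0.20509999990463257]]
725 [ 0.5975 -0.3118] [0.0069 0.0884] 82.0395736694336
[[0.5533000230789185, -0.3091000020503998], [0.6409000158309937, -0.321399986743927], [0.6417999863624573, -0.31459999084472656], [0.5541999936103821, -0.30230000615119934]]
t: 2.07
ee_pos: [0.4969, -0.1981, 0.2432]
tool_rot: [0.0, 0.997, 0.078, -0.0]
ft_force: [1.4, -1.4, -0.1]
finger_gap: 0.0857
grip_force: 0.0
t: 2.4
ee_pos: [0.4966, -0.1976, 0.1761]
tool_rot: [-0.001, 0.997, 0.078, -0.002]
ft_force: [0.4, 0.5, 0.4]
finger_gap: 0.0862
grip_force: 0.0
t 2.4 pos [ 0.4966 -0.1976  0.1761] f [0.4 0.5 0.4] gap 0.0862 tilt/yaw left deg [-0.1   0.21 -0.42] turn share [-0.0006  0.0011 -0.0023] shift share [ 0.0106 -0.0124 -0.0048]
```

Wrist and scene measurements agree on the plate relative to the stop: about 50 mm short in x, 52 mm in y, 17° askew. Next is a two-finger push on the near long side, turning as it goes.

```bash
python3 -m inch '[0,0,0,0.018,0,0,1, 0,0,0,0.015,0,0,1, 0,0,0,0.0075,0,0,1, 0,0,0,0.005,0,0,1, 0,0,0,0,0,0,1]'
for i in 1; do python3 -m inch '[0,0,0.0064,0.0075,0,0,1, 0,0,0.0064,0.0075,0,0,1, 0,0,0.0064,0.0075,0,0,1, 0,0,0.0064,0.0075,0,0,1, 0,0,0.0064,0.0075,0,0,1]'; done
python3 -m inch '[0,0,0,0,0,0,1,0,0,0,0,0,0,1]'
python3 meas.py scene side; python3 goto.py .5 -.192 .178 3.6
```

```text
t: 2.82
ee_pos: [0.5163, -0.1944, 0.1791]
tool_rot: [0.0, 0.997, 0.079, 0.001]
ft_force: [-0.5, -1.0, 0.4]
finger_gap: 0.0858
grip_force: 0.0
t: 3.23
ee_pos: [0.5308, -0.1926, 0.1782]
tool_rot: [-0.0, 1.0, 0.027, -0.0]
ft_force: [-2.6, 0.3, 0.7]
finger_gap: 0.0854
grip_force: 1.1
t: 3.4
ee_pos: [0.5307, -0.1927, 0.1782]
tool_rot: [0.0, 1.0, 0.028, 0.0]
ft_force: [-0.7, -0.6, 0.2]
finger_gap: 0.0856
grip_force: 0.0
scene plate [ 0.5955 -0.1526] size [0.0803 0.1424] yaw 55.79 z 0.0436 | seat frame mm -27.7 85.3 deg 63.5
side plate [ 0.572  -0.1848] size [0.1084 0.1304] yaw 2.82 z 0.0418 | seat frame mm -46.7 50.2 deg 10.5
t 3.5 pos [ 0.5305 -0.1928  0.1783] f [ 0.8 -0.3 -0.3] gap 0.0855 tilt/yaw left deg [ 0.   -0.01 -0.33] turn share [ 0.     -0.0001 -0.0018] shift share [-0.076  -0.0067  0.0007]
```

```bash
python3 -m inch '[0,0,0.0064,0.0075,0,0,1, 0,0,0.0064,0.0075,0,0,1, 0,0,0.0064,0.0075,0,0,1, 0,0,0.0064,0.0075,0,0,1, 0,0,0.0064,0.0075,0,0,1]'
python3 -m inch '[0,0,0,0,0,0,1,0,0,0,0,0,0,1]'
python3 meas.py wrist; python3 goto.py .5 -.192 .178 -2.1; cp pics/wrist*.png pics/w2.png
```

```text
t: 3.92
ee_pos: [0.5458, -0.1924, 0.1782]
tool_rot: [-0.0, 1.0, -0.023, -0.0]
ft_force: [-1.9, 1.0, 0.4]
finger_gap: 0.0856
grip_force: 0.9
t: 4.08
ee_pos: [0.5457, -0.1924, 0.1783]
tool_rot: [0.0, 1.0, -0.022, 0.0]
ft_force: [0.0, 1.0, 0.3]
finger_gap: 0.0853
grip_force: 0.0
wrist plate [ 0.5888 -0.1917] size [0.1246 0.1079] yaw -2.7 z 0.0432 | seat frame mm -29.2 45.7 deg 5.0
t 4.13 pos [ 0.5456 -0.1925  0.1783] f [0.7 0.4 0.2] gap 0.0855 tilt/yaw left deg [ 0.   -0.01 -0.39] turn share [ 0.     -0.     -0.0022] shift share [-0.1139  0.0029  0.0007]
```

View pics/w2.png

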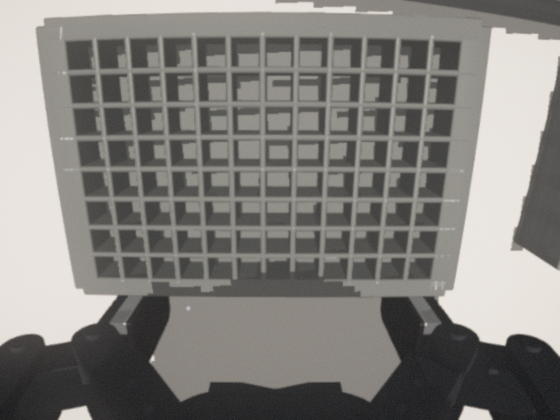

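The view shows the plate flat against both fingers: corners near (38,27), (490,25), (450,290) and (82,290). The rails are ahead of it and to its right.

```bash
cat > corners.py <<'E'
import sys,json
from station import bot
from h import *
p=onplane(bot.camera_info("wrist"),json.loads(sys.argv[1]),.044)[:,:2]
print(p.round(4).tolist());print('sides',[round(float(np.hypot(*(p[i]-p[i-1]))),4) for i in range(4)],'centre',p.mean(0).round(4))
s=bot.read_state();print('centre-tcp',(p.mean(0)-s['ee_pos'][:2]).round(4))
E
python3 corners.py '[[38,27],[490,25],[450,290],[82,290]]'
python3 - <<'E'
from station import bot
from h import *
c=bot.camera_info("wrist");im,d=bot.capture("wrist");P=cloud(c,d)
m=(P[...,2]>.022)&(P[...,2]<.035)&(P[...,0]>.54)
m[:, :500]=0
q=P[m][:,:2];r=cv2.minAreaRect(q.astype(np.float32));print(len(q),r)
E
```

```text
[[0.6428, -0.1338], [0.6376, -0.2549], [0.5587, -0.2506], [0.564, -0.1314]]
sides [0.0788, 0.1212, 0.079, 0.1193] centre [ 0.6008 -0.1927]
centre-tcp [ 0.0552 -0.0002]
606 ((0.6035990715026855, -0.2944212257862091), (0.09696561098098755, 0.014857635833323002), 13.965914726257324)
```

```bash
python3 -m inch '[0,0,0.006,0.0065,0,0,1, 0,0,0.006,0.0065,0,0,1, 0,0,0.006,0.0065,0,0,1, 0,0,0.006,0.0065,0,0,1, 0,0,0.006,0.0065,0,0,1]'
python3 -m inch '[0,0,0,0,0,0,1,0,0,0,0,0,0,1]'
python3 meas.py wrist; python3 goto.py .6116 -.2408 .178 -7.8
python3 -m inch '[0,0,0,-0.02,0,0,1,0,0,0,-0.03,0,-0.04,1,0,0,0,-0.05,0,-0.08,1,0,0,0,0,0,-0.08,1,0,0,0,0,0,-0.08,1]'
python3 -m inch '[0,0,0,0,0,-0.06,0,0,0,0,0,0,0,0,0,0,0,0,0,0,0,0,0,0,0,0,0,0]'
python3 meas.py wrist scene side; python3 goto.py .6116 -.2408 .178 -97.8
```

```text
t: 4.6
ee_pos: [0.5587, -0.1935, 0.1782]
tool_rot: [-0.0, 0.998, -0.07, -0.0]
ft_force: [-1.6, 0.9, 0.6]
finger_gap: 0.0854
grip_force: 1.0
t: 4.77
ee_pos: [0.5586, -0.1935, 0.1782]
tool_rot: [0.0, 0.998, -0.069, 0.0]
ft_force: [0.4, 0.6, -0.3]
finger_gap: 0.0857
grip_force: 0.0
wrist plate [ 0.6017 -0.1961] size [0.1244 0.108 ] yaw -8.12 z 0.0432 | seat frame mm -15.8 43.0 deg -0.4
t 4.82 pos [ 0.5585 -0.1936  0.1783] f [ 0.5  0.6 -0.1] gap 0.0854 tilt/yaw left deg [ 0.01 -0.01 -0.09] turn share [ 0.     -0.     -0.0005] shift share [0.1475 0.099  0.0006]
t: 5.23
ee_pos: [0.5172, -0.188, 0.2914]
tool_rot: [-0.0, 0.998, -0.069, -0.001]
ft_force: [1.0, 0.2, 0.5]
finger_gap: 0.0855
grip_force: 0.0
t: 5.57
ee_pos: [0.5182, -0.188, 0.3137]
tool_rot: [-0.0, 0.998, -0.069, -0.0]
ft_force: [-0.4, -0.4, -0.2]
finger_gap: 0.0428
grip_force: 0.0
wrist plate [ 0.6109 -0.1978] size [0.1239 0.0769] yaw -8.25 z 0.0434 | seat frame mm -6.4 42.5 deg -0.5
scene plate [ 0.6153 -0.1952] size [0.1268 0.0896] yaw -7.27 z 0.0437 | seat frame mm -2.4 45.7 deg 0.4
side plate [ 0.6118 -0.1941] size [0.13   0.0848] yaw -8.0 z 0.0417 | seat frame mm -6.0 46.4 deg -0.3
t 5.72 pos [ 0.5184 -0.188   0.3131] f [ 0.1 -0.2  0.3] gap 0.0424 tilt/yaw left deg [7.000e-02 1.100e-01 8.989e+01] turn share [4.000e-04 6.000e-04 4.994e-01] shift share [ 0.0992 -0.2487  0.3378]
```

```bash
python3 -m inch '[0,0,0.0357,0,0,0,0,0,0,0.0357,0,0,0,0,0,0,0.0357,0,0,0,0,0,0,0.0357,0,0,0,0,0,0,0.0357,0,0,0,0]'
python3 -m inch '[0,0,0.0357,0,0,0,0,0,0,0.0357,0,0,0,0,0,0,0.0357,0,0,0,0,0,0,0.0357,0,0,0,0,0,0,0.0357,0,0,0,0]'
python3 -m inch '[0,0,0.0357,0,0,0,0,0,0,0.0357,0,0,0,0,0,0,0.0357,0,0,0,0,0,0,0.0357,0,0,0,0,0,0,0,0,0,0,0]'
python3 goto.py .620 -.1 .180 -97.8
```

```text
t: 6.13
ee_pos: [0.5186, -0.188, 0.3133]
tool_rot: [0.0, 0.939, -0.345, -0.001]
ft_force: [-0.4, -0.2, -0.3]
finger_gap: 0.0428
grip_force: 0.0
t: 6.55
ee_pos: [0.5186, -0.188, 0.3133]
tool_rot: [0.0, 0.807, -0.591, -0.001]
ft_force: [-0.4, 0.4, -0.3]
finger_gap: 0.0427
grip_force: 0.0
t: 6.97
ee_pos: [0.5187, -0.188, 0.3136]
tool_rot: [-0.001, -0.657, 0.754, 0.0]
ft_force: [0.1, 0.4, -0.5]
finger_gap: 0.0426
grip_force: 0.0
t 6.97 pos [ 0.5187 -0.188   0.3136] f [ 0.1  0.4 -0.5] gap 0.0426 tilt/yaw left deg [ 0.07 -0.06 -0.13] turn share [ 0.0004 -0.0003 -0.0007] shift share [-0.2523 -0.221   0.3339]
```

```bash
python3 -m inch '[0,0,0,-0.0505,-0.0442,0,0,0,0,0,-0.0505,-0.0442,0,0,0,0,0,-0.0505,-0.0442,0,0,0,0,0,-0.0505,-0.0442,0,0,0,0,0,-0.0505,-0.0442,0,0]'
python3 -m inch '[0,0,0,0,0,0,0,0,0,0,0,0,0.08,0,0,0,0,0,0,0.08,0,0,0,0,0,0,0.07,0,0,0,0,0,0,0.06,0]'
python3 -m inch '[0,0,0,0,0,0.04,0,0,0,0,0,0,0.005,0,0,0,0,0,0,0,0]'
python3 goto.py .620 -.1 .180 -97.8; python3 meas.py wrist; cp $(ls -t pics/wrist_*|head -1) pics/w3.png
```

```text
t: 7.38
ee_pos: [0.621, -0.0988, 0.3133]
tool_rot: [-0.001, -0.658, 0.753, 0.001]
ft_force: [-0.2, -1.4, 0.3]
finger_gap: 0.0428
grip_force: 0.0
t: 7.8
ee_pos: [0.6194, -0.0999, 0.1952]
tool_rot: [-0.001, -0.657, 0.754, 0.001]
ft_force: [-0.1, 0.4, 0.3]
finger_gap: 0.0427
grip_force: 0.0
t: 8.05
ee_pos: [0.62, -0.1004, 0.1796]
tool_rot: [-0.001, -0.657, 0.754, 0.001]
ft_force: [0.1, -0.5, 0.5]
finger_gap: 0.0424
grip_force: 0.0
t 8.05 pos [ 0.62   -0.1004  0.1796] f [ 0.1 -0.5  0.5] gap 0.0424 tilt/yaw left deg [ 0.1   0.01 -0.08] turn share [ 0.0006  0.     -0.0004] shift share [-0.001   0.0001 -0.0009]
wrist plate [ 0.6178 -0.1692] size [0.0659 0.0841] yaw 81.7 z 0.0433 | seat frame mm -3.4 71.8 deg 89.4
```

View pics/w3.png

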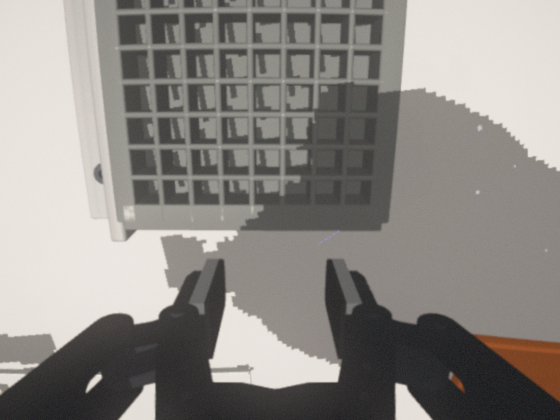

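The plate's left end is at row 230, square to the fingers at rows 260 and beyond, with the long rail just left of it at column 110. Pushing right now.

```bash
python3 -m inch '[0,0,0,0.018,0,0,0,0,0,0,0.015,0,0,0,0,0,0,0.012,0,0,0,0,0,0,0.012,0,0,0,0,0,0,0.012,0,0,0]'
python3 -m inch '[0,0,0,0.012,0,0,0,0,0,0,0.012,0,0,0,0,0,0,0.012,0,0,0,0,0,0,0.012,0,0,0,0,0,0,0.012,0,0,0]'
python3 -m inch '[0,0,0,0.008,0,0,0,0,0,0,0.006,0,0,0,0,0,0,0,0,0,0,0,0,0,0,0,0,0]'
python3 goto.py .6218 -.1665 .180 -97.8; python3 meas.py scene side wrist
```

```text
t: 8.52
ee_pos: [0.6165, -0.1278, 0.1808]
tool_rot: [0.0, -0.657, 0.754, -0.0]
ft_force: [0.1, 2.7, 2.0]
finger_gap: 0.0431
grip_force: 1.4
t: 8.93
ee_pos: [0.6131, -0.1516, 0.1802]
tool_rot: [-0.0, -0.657, 0.754, 0.0]
ft_force: [-0.0, 3.7, 2.6]
finger_gap: 0.0427
grip_force: 1.4
t: 9.27
ee_pos: [0.6122, -0.157, 0.1801]
tool_rot: [-0.0, -0.657, 0.754, 0.0]
ft_force: [-0.5, -0.3, 0.3]
finger_gap: 0.0427
grip_force: 0.0
t 9.27 pos [ 0.6122 -0.157   0.1801] f [-0.5 -0.3  0.3] gap 0.0427 tilt/yaw left deg [ 0.02 -0.02 -0.09] turn share [ 0.0001 -0.0001 -0.0005] shift share [ 0.0202 -0.0269  0.0004]
scene plate [ 0.6074 -0.2187] size [0.1537 0.0842] yaw -6.46 z 0.0436 | seat frame mm -7.1 21.4 deg 1.2
side plate [ 0.6077 -0.1964] size [0.1126 0.0776] yaw -1.62 z 0.0424 | seat frame mm -9.8 43.5 deg 6.1
wrist plate [ 0.6131 -0.2027] size [0.1127 0.0839] yaw -8.21 z 0.0432 | seat frame mm -3.6 37.9 deg -0.5
```

```bash
python3 -m inch '[0,0,0,0.004,0,0,0,0,0,0,0.004,0,0,0,0,0,0,0.004,0,0,0,0,0,0,0.004,0,0,0]'
python3 -m inch '[0,0,0,0.002,0,0,0,0,0,0,0.002,0,0,0]'
python3 -m inch '[0,0,0,0.002,0,0,0]'
python3 goto.py .6218 -.1665 .180 -97.8
```

```text
t: 9.75
ee_pos: [0.6114, -0.1632, 0.1802]
tool_rot: [-0.0, -0.657, 0.754, 0.0]
ft_force: [0.4, 1.4, -0.7]
finger_gap: 0.0428
grip_force: 0.5
t: 9.92
ee_pos: [0.6112, -0.1648, 0.1802]
tool_rot: [-0.0, -0.657, 0.754, 0.0]
ft_force: [-0.6, 1.5, -1.2]
finger_gap: 0.0428
grip_force: 0.6
t: 10.0
ee_pos: [0.6111, -0.1655, 0.1802]
tool_rot: [-0.0, -0.657, 0.754, 0.0]
ft_force: [0.9, 1.5, -0.9]
finger_gap: 0.0425
grip_force: 0.5
t 10.0 pos [ 0.6111 -0.1655  0.1802] f [ 0.9  1.5 -0.9] gap 0.0425 tilt/yaw left deg [ 0.01  0.01 -0.08] turn share [ 0.0001  0.     -0.0004] shift share [-0.0013 -0.0267  0.0006]
```

```bash
for i in 1 2; do :; done
python3 -m inch '[0,0,0,0.002,0,0,0]' | grep -E 'ee|force'
python3 -m inch '[0,0,0,0.002,0,0,0]' | grep -E 'ee|force'
python3 -m inch '[0,0,0,0.002,0,0,0]' | grep -E 'ee|force'
python3 meas.py wrist; cp $(ls -t pics/wrist_*|head -1) pics/w4.png
```

```text
ee_pos: [0.6111, -0.1662, 0.1802]
ft_force: [-0.2, 8.0, 2.5]
grip_force: 4.1
ee_pos: [0.6111, -0.1664, 0.1803]
ft_force: [-1.3, 10.4, 3.3]
grip_force: 4.8
ee_pos: [0.6111, -0.1665, 0.1802]
ft_force: [-1.5, 13.1, 5.4]
grip_force: 6.7
wrist plate [ 0.6118 -0.2122] size [0.1123 0.0839] yaw -8.19 z 0.0432 | seat frame mm -3.6 28.4 deg -0.5
```

View pics/w4.png

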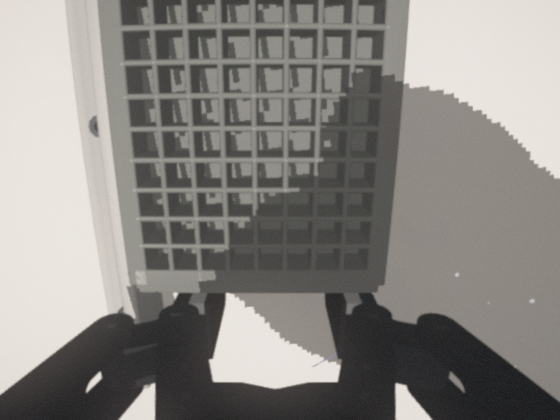

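Contact with the short rail: the force rose to 13 N at the predicted position. Back off, lift, turn back, and seat the plate against the long rail.

```bash
python3 -m inch '[0,0,0,-0.03,0,0,0,0,0,0,-0.05,0,-0.05,0,0,0,0,0,0,-0.09,0,0,0,0,0,0,-0.09,1,0,0,0,0,0,-0.09,1]'|grep ee
python3 -m inch '[0,0,-0.0357,0,0,0,1,0,0,-0.0357,0,0,0,1,0,0,-0.0357,0,0,0,1,0,0,-0.0357,0,0,0,1,0,0,-0.0357,0,0,0,1]'|grep ee
python3 -m inch '[0,0,-0.0357,0,0,0,1,0,0,-0.0357,0,0,0,1,0,0,-0.0357,0,0,0,1,0,0,-0.0357,0,0,0,1,0,0,-0.0357,0,0,0,1]'|grep ee
python3 -m inch '[0,0,-0.0357,0,0,0,1,0,0,-0.0357,0,0,0,1,0,0,-0.0357,0,0,0,1,0,0,-0.0357,0,0,0,1,0,0,0,0,0,0,1]'|grep ee
python3 goto.py .533 -.222 .178 -7.8; python3 meas.py scene side wrist
```

```text
ee_pos: [0.6151, -0.1354, 0.3097]
ee_pos: [0.6153, -0.1356, 0.3084]
ee_pos: [0.6153, -0.1357, 0.3083]
ee_pos: [0.6152, -0.1359, 0.3083]
t 11.97 pos [ 0.6152 -0.1359  0.3083] f [ 0.3 -0.7 -0.3] gap 0.0855 tilt/yaw left deg [ 0.   -0.02  0.21] turn share [ 0.     -0.0001  0.0012] shift share [-0.1745  0.2411  0.3259]
scene plate [ 0.6067 -0.2397] size [0.1277 0.0866] yaw -7.51 z 0.0437 | seat frame mm -5.0 0.4 deg 0.2
side plate [ 0.6053 -0.237 ] size [0.1305 0.0855] yaw -8.54 z 0.0418 | seat frame mm -6.7 2.9 deg -0.8
wrist plate [ 0.6073 -0.2423] size [0.1241 0.0837] yaw -7.88 z 0.043 | seat frame mm -4.1 -2.1 deg -0.2
```

```bash
python3 -m inch '[0,0,0.0012,-0.035,0.048,0,1,0,0,0,-0.035,0.048,0,1,0,0,0,-0.035,0.048,0,1,0,0,0,-0.035,0.048,0,1,0,0,0,-0.035,0.049,0,1]'|grep ee
python3 -m inch '[0,0,0,0,0,0,1,0,0,0,0,0,0.08,1,0,0,0,0,0,0.08,1,0,0,0,0,0,0.07,1,0,0,0,0,0,0.06,1]'|grep ee
python3 -m inch '[0,0,0,0,0,0.036,1,0,0,0,0.02,0,0,1,0,0,0,0.02,0,0,1,0,0,0,0.006,0,0,1,0,0,0,0,0,0,1]'|grep -E 'ee|ft'
python3 goto.py .5587 -.2255 .178 -7.8
```

```text
ee_pos: [0.5316, -0.2222, 0.3082]
ee_pos: [0.5322, -0.2214, 0.1905]
ee_pos: [0.552, -0.2244, 0.1792]
ft_force: [-0.5, -0.5, -0.0]
t 13.37 pos [ 0.552  -0.2244  0.1792] f [-0.5 -0.5 -0. ] gap 0.0854 tilt/yaw left deg [ 0.03 -0.14 -0.33] turn share [ 0.0002 -0.0008 -0.0018] shift share [0.0169 0.0004 0.0031]
```

```bash
python3 -m inch '[0,0,-0.0018,0.004,0,0,1,0,0,0,0.004,0,0,1]'|grep -E 'ee|ft'
python3 -m inch '[0,0,0,0.003,0,0,1]'|grep -E 'ee|ft'
python3 -m inch '[0,0,0,0.003,0,0,1]'|grep -E 'ee|ft'
python3 -m inch '[0,0,0,0.002,0,0,1]'|grep -E 'ee|ft'
python3 -m inch '[0,0,0,0.002,0,0,1]'|grep -E 'ee|ft'
```

```text
ee_pos: [0.554, -0.2248, 0.1786]
ft_force: [-0.6, -0.3, 0.4]
ee_pos: [0.555, -0.225, 0.1784]
ft_force: [-2.0, 0.3, 1.4]
ee_pos: [0.556, -0.2252, 0.1782]
ft_force: [-3.1, 1.0, 2.2]
ee_pos: [0.5568, -0.2253, 0.178]
ft_force: [-2.0, 0.0, 2.8]
ee_pos: [0.5576, -0.2254, 0.1779]
ft_force: [-1.8, 1.1, 1.3]
```

```bash
python3 -m inch '[0,0,0,0.002,0,0,1]'|grep -E 'ee|ft'
python3 -m inch '[0,0,0,0.002,0,0,1]'|grep -E 'ee|ft'
python3 -m inch '[0,0,0,0.002,0,0,1]'|grep -E 'ee|ft'
python3 -m inch '[0,0,0,0.002,0,0,1]'|grep -E 'ee|ft'
```

```text
ee_pos: [0.558, -0.2255, 0.1777]
ft_force: [-13.1, 2.2, 8.9]
ee_pos: [0.5583, -0.2256, 0.1776]
ft_force: [-17.4, 3.4, 11.6]
ee_pos: [0.5585, -0.2257, 0.1775]
ft_force: [-23.3, 4.3, 17.3]
ee_pos: [0.5588, -0.2258, 0.1773]
ft_force: [-27.7, 6.4, 19.6]
```

Long rail contacted at about 0.558, as predicted. Retreat, lift and check.

```bash
python3 -m inch '[0,0,0,-0.02,0,0,1,0,0,0,-0.04,0,0,1,0,0,0,-0.05,0,-0.06,1,0,0,0,-0.05,0,-0.09,1,0,0,0,-0.04,0,-0.09,1]'|grep ee
python3 -m inch '[0,0,0,-0.03,0,-0.09,1,0,0,0,0,0,-0.09,1,0,0,0,0,0,-0.09,1,0,0,0,0,0,0,1,0,0,0,0,0,0,1]'|grep -E 't:|ee'
python3 -m inch '[0,0,0,0,0,0,1,0,0,0,0,0,0,1]'|grep xx;python3 meas.py scene side wrist; cp $(ls -t pics/wrist_*|head -1) pics/w5.png
python3 - <<'E'
from station import bot
from h import *
c=bot.camera_info("wrist");im,d=bot.capture("wrist");P=cloud(c,d)
# heights of floor gap; own-view fit of rails vs plate
m=(P[...,2]>.026)&(P[...,2]<.034)&(P[...,0]>.52)&(P[...,1]<-.1)&(P[...,1]>-.345)
q=P[m][:,:2]
for k in range(2):
    b=ransac(q,.0035);r=cv2.minAreaRect(q[b].astype(np.float32));print(b.sum(),cv2.boxPoints(r).round(4).tolist(),r[2]);q=q[~b]
for n in("scene",):
    im,d=bot.capture(n);P=cloud(bot.camera_info(n),d)
    for lo,uv in(('brown',(352,158)),('white',(383,174)),('beak',(192,254))):
        m=((P[...,2]>.055)&(P[...,2]<.12)&(abs(P[...,0]-.5)<.12)).astype(np.uint8);_,l,_,ce=cv2.connectedComponentsWithStats(m)
        i=l[uv[1],uv[0]];print(lo,ce[i].round(1))
E
```

```text
ee_pos: [0.48, -0.2147, 0.2741]
t: 15.03
ee_pos: [0.47, -0.2134, 0.3839]
tool_rot: [0.0, 0.998, -0.068, 0.002]
scene plate [ 0.611  -0.2399] size [0.1303 0.0878] yaw -9.05 z 0.0436 | seat frame mm -0.7 0.9 deg -1.4
side plate [ 0.6091 -0.2391] size [0.1321 0.0849] yaw -7.19 z 0.0417 | seat frame mm -2.6 1.4 deg 0.5
wrist plate [ 0.5912 -0.2403] size [0.1237 0.0449] yaw -7.72 z 0.0434 | seat frame mm -20.2 -2.2 deg -0.0
822 [[0.5771999955177307, -0.30880001187324524], [0.5835999846458435, -0.30970001220703125], [0.5999000072479248, -0.1873999983072281], [0.5934000015258789, -0.18649999797344208]] 82.43354034423828
785 [[0.5672000050544739, -0.3075999915599823], [0.5734999775886536, -0.3084999918937683], [0.5907999873161316, -0.18619999289512634], [0.5843999981880188, -0.18529999256134033]] 81.96458435058594
brown [352.  158.2]
white [383.  173.6]
beak [284.1 206.5]
```

View pics/w5.png

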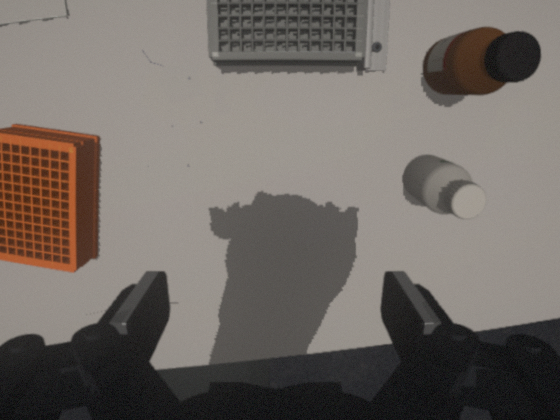

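The plate's right end appears against the short rail (columns 365–372), with both bottles unmoved. The long rail is out of frame, so I take one look from farther forward.

```bash
python3 -m inch '[0,0,0,0.07,0,-0.02,1,0,0,0,0.07,0,0,1,0,0,0,0.07,0,0,1,0,0,0,0.06,0,0,1,0,0,0,0,0,0,1]'|grep ee
python3 -m inch '[0,0,0,0,0,0,1,0,0,0,0,0,0,1,0,0,0,0,0,0,1]'|grep t:; python3 meas.py wrist
python3 - <<'E'
import cv2,glob,os
f=max(glob.glob('pics/wrist_*'),key=os.path.getmtime);im=cv2.imread(f)[0:300,140:480];cv2.imwrite('pics/w6.png',cv2.resize(im,None,fx=2,fy=2))
E
```

```text
ee_pos: [0.5801, -0.2275, 0.3888]
t: 16.12
tool_rot: [-0.0, 0.998, -0.068, -0.0]
wrist plate [ 0.61   -0.2428] size [0.1232 0.083 ] yaw -7.77 z 0.0435 | seat frame mm -1.3 -2.2 deg -0.1
```

View pics/w6.png

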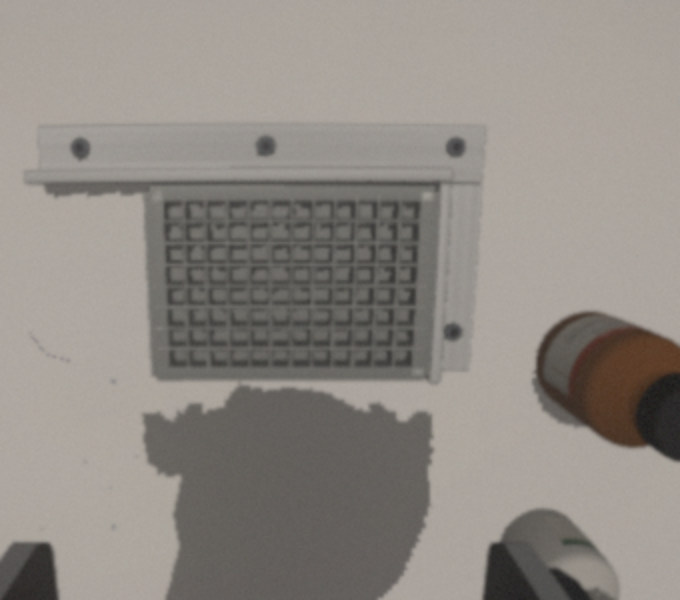

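The plate lies in the corner: its far side is along the long rail (row 185), its right end along the short rail (column 435), and it is square with no visible gap. I hand in.

```bash
python3 -c "
from station import bot
print(bot.hand_in())"
```

```text
the job is handed in; nothing more can be done
None
```

The grey plate was pushed into the corner, measured within about 2.5 mm of its seat and square with both rails; the gripper was clear, the bottles had not moved, the beaker was never approached (its final check gave no usable reading), and the job was handed in at about 16 s with no verdict returned.

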